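# Hitch the bobbin rack to the bench pin

## Task

Slide the bobbin rack up to the steel anchor pin and gently push its hook onto the pin, never leaning on it with more than about 2 kg (20 N), squeezing in the hook's rubber buffer until the sprung gate flips shut behind the pin. Then pull the rack steadily back until you feel the shut gate hold against the pin (a steady pull of about 1 kg), and let go, leaving the rack flat on the bench with the gate shut behind the pin. Do not disturb the tray, the mug or the tape roll.

Things in the scene. Friction and masses are not known exactly. Their poses are not given: they have to be found in the camera images.
- rack: bobbin rack, loose, 0.45-0.85 kg: plywood base 150 x 80 x 14 mm with four thread spools (32 mm across, tops 58 mm up, at x +-50, y +-22 mm), a wooden handle block in the middle (44 mm along x, 18 mm along y, top 75 mm up) and a steel hook sticking out at the front. Origin: centre of the base's underside; +x from handle to hook, z up
- grip (a point): middle of the rack's handle block, above the rack's origin, 50 mm above the base's underside; pinch it from above across its 18 mm thickness (rack y). Fore and aft of it the spools leave 68 mm; beside it nothing stands above the 14 mm base
- seat (a point): where the pin's axis is when fully home in the hook: 105 mm ahead of the rack's origin, y 0, 24 mm up. The throat is 18 mm wide here, the hook 14 mm thick (17 to 31 mm up). A sprung black rubber buffer fills the throat's floor: the pin meets it 9 mm before the seat and must press it in, 6 N at first, about 13 N at the seat, hard stop there
- mouth (a point): middle of the hook's open mouth between the tips of its two prongs: 157 mm ahead of the rack's origin, y 0, 24 mm up. The mouth flares to about 40 mm wide at the tips and guides the pin to the throat. Pin and gate are polished and slippery
- gate (a joint): sprung gate, dark steel bar 22 mm long across the throat, pivoted on the hook's -y prong 130 mm ahead of the rack's origin. 0 rad = shut, cannot swing outward; positive = inward, to 1.35. The entering pin swings it in (4-8 N push); it snaps to 0 only when the pin is within about 2 mm of the seat. After that the pin can slip back 16 mm from the seat before it lies against the gate
- anchor: steel anchor pin fixed upright in the bench: 14 mm across, with a round head 24 mm across from 45 to 52 mm up, so the hook can only come on sideways, from any side, with the rack flat on the bench or up to 8 mm above it. Origin: on the pin's axis at bench level. The flat washer at its foot (44 mm across, 2 mm) does not hinder the hook
- pin (a point): point on the anchor pin's axis 24 mm above the bench, the height of the hook's mid-plane
- tray: bystander: small open wooden tray, 70 x 80 x 50 mm high, loose; origin at the centre of its underside
- mug: bystander: white mug, 72 mm across, 85 mm high, handle at its +y side, loose; origin at the centre of its underside
- tape: bystander: cardboard tape roll lying flat, 90 mm across, 20 mm high, loose; origin at the centre of its underside
There are look-alikes about, which are no part of the job. What is meant by the rack is not red, and is the larger of those in its own colour.

How it is judged:
By the outcome, as a careful person would: the job done as asked, in the order asked, and still so for the second after the job is handed in, with the robot touching nothing.
It also fails if it takes over 64 s, if anything falls off the work surface, if the arm or the gripper's body presses on something with over 40 N, if the wrist force passes 120 N, or if a joint passes its speed limit or range.

## Robot

A 6-joint arm with a two-finger parallel gripper is mounted at the origin on the work surface. World frame = base frame: x ahead of the robot, y to its left, z up, the work surface at z = 0. Lengths are in mm, angles in rad, forces in N, time in s.
With the tool pointing down it reaches from about 375 to 900 mm from the base axis. Payload 3.1 kg.
Tool frame: the origin (TCP) lies midway between the tips of the shut fingers; the grasp point (between the pads) lies 19 mm behind it; z points along the fingers, y is the line along which they close (so a half turn about z gives the same grasp; the last joint's range is limited). The gripper opens to 87 mm and grips with 3 to 60 N. Pads are 19 mm wide; open, the fingers measure 117 mm over their backs; the gripper's body (75 mm by 190 mm) begins 51 mm behind the grasp point.
Start: joints at [-1.298, 0.527, 1.433, -0, 1.181, -0.178], TCP at [272.322, -562.528, 222.548] pointing down, gripper open.
Joint ranges: [-3.08, 3.08], [-0.75, 2.2], [0.22, 2.44], [-1.43, 4.57], [0, 2.65], [-2.85, 2.85]. Speed limits (rad/s): [2.79, 2.79, 3.14, 3.14, 3.14, 3.14].

## Interface

Orientations are given as a unit quaternion [x, y, z, w].
In Python, from cell import arm gives the robot as it stands.
- The arm moves only by the tool move_arm, never from a script. Its argument "series" is a list of rows, each a list of 5 numbers: the closure, from 0 (fully open) to 1 (shut), then the shift along the tool's x, y, z in mm, then the turn about the tool's z in degrees. In form: [[gripper, tx, ty, tz, turn], ...]. A call has 1 to 8 rows; each row is the pose to reach, as a shift and turn from the pose commanded when the call began, along the tool's axes at that moment; what a row does not reach only later rows make up. A row lasts 1/8 s, in which the tool goes at most 62.5 mm and 10.7 degrees, less where a joint would pass 70% of its speed; a pose out of reach is approached as far as the arm can. A call with a gripper value outside its range is refused whole. The fingers move at their own pace and stop on an object; "newtons" is the grip in N (left out, the last holds). Time passes only in rows, so rows that repeat a pose let the fingers close. It gives the time, the measured TCP pose, the force, the opening and the grip force at its end, in the units of the state.
- arm.observe(): the state, without advancing time (a new reading comes with each control period).
- arm.read_camera(name): name is "scene" or "top" or "wrist"; returns (picture, depth): 400x640x3 uint8, red, green, blue; 400x640 float32, mm along the optical axis (not along the pixel's ray), 0 where there is no reading.
- arm.camera_params(name): a dict with "camera_matrix" (3x3 intrinsics, pixels), "distortion" ([k1, k2, p1, p2, k3] as OpenCV has them; the pictures are not rectified), "view" (4x4, takes a point from world to camera coordinates); the wrist camera has in their place "tool_from_camera" (4x4, takes a point from camera to tool coordinates, whose origin is the TCP and whose axes are the flange's). Camera axes: x right, y down, z forward; pixel columns grow to the right and rows downward; lengths in mm; the calibration is good to about 2 mm. A picture is of the moment at which its call begins: read the wrist's pose just before it. camera_params takes no time and is no camera call.
- arm.close_job(): hands the job in; it is judged then, once.
The state is a dict: "t": time; "qpos": joint angles; "joint_velocities": joint speeds; "joint_torque": joint torques, N m; "position": TCP position; "tcp_rot": TCP orientation; "wrist_force": force on the tool from outside, world axes, zero at the start; "wrist_torque": the same for the moment, N m; "opening": finger opening in mm; "finger_force": force on a finger pad.
Only numpy, scipy, OpenCV 4.12 (cv2) and the standard library are available. Lean on these libraries where they do the work, as an engineer would, in place of code of your own. Each camera call takes 0.05 s, during which the arm holds its last target. There are 200 camera calls.

## Working session

There is one attempt and no reset: what is moved stays moved. The work goes in short steps, Python scripts to look and compute and a tool call to move; the robot and the scene stay as the last step left them, time stands still between calls to the robot, and variables do not carry over. Pictures are saved under pics/ and viewed, at most 10 in all, crops included, and the job is handed in when it is done.

Besides the shell and the picture viewer there is one more tool, called after ">>>" as name([rows], argument=value, ...), one row to a line, values as JSON. move_arm: Moves the arm, as the interface text tells. Its arguments: {"type":"object","properties":{"series":{"type":"array","items":{"type":"array","items":{"type":"number"}}},"newtons":{"type":"number"}},"required":["series"]}

```bash
mkdir -p pics; python3 - <<'E'
from cell import arm
import cv2,numpy as np
for n in("top","scene"):
    p,d=arm.read_camera(n); cv2.imwrite(f"pics/{n}0.png",p[...,::-1]); np.savez(f"{n}0.npz",p=p,d=d)
    print(n,arm.camera_params(n))
print(arm.camera_params("wrist")); print(arm.observe())
E
```

```text
top {'camera_matrix': array([[477.74121865,   0.        , 323.68495388],
       [  0.        , 477.74121865, 197.72214335],
       [  0.        ,   0.        ,   1.        ]]), 'distortion': array([-0.00149624,  0.        ,  0.        ,  0.        ,  0.        ]), 'view': array([[ 3.65078747e-03, -9.99990924e-01,  2.19639532e-03,
        -8.36077565e+01],
       [-9.96719983e-01, -3.81639869e-03, -8.08375541e-02,
         4.83513638e+02],
       [ 8.08452027e-02, -1.89407037e-03, -9.96724870e-01,
         1.46043691e+03],
       [ 0.00000000e+00,  0.00000000e+00,  0.00000000e+00,
         1.00000000e+00]])}
scene {'camera_matrix': array([[402.72685948,   0.        , 321.8070198 ],
       [  0.        , 402.72685948, 197.51732618],
       [  0.        ,   0.        ,   1.        ]]), 'distortion': array([-0.02685517,  0.        ,  0.        ,  0.        ,  0.        ]), 'view': array([[ 7.87064428e-01,  6.16870759e-01,  2.32534027e-04,
        -3.70150318e+02],
       [ 4.54246784e-01, -5.79317632e-01, -6.76794608e-01,
        -1.98174784e+02],
       [-4.17360092e-01,  5.32786588e-01
[... 766 characters left out ...]
': array([-1.29847937e+00,  5.28366383e-01,  1.43380001e+00, -3.56405346e-05,
        1.18135715e+00, -1.78475080e-01]), 'joint_velocities': array([-0.00020589, -0.00082682, -0.00086709,  0.00048333, -0.00014699,
        0.00061502]), 'joint_torque': array([-5.39017001e-04, -4.40986311e+01, -1.77151161e+01,  6.34898501e-02,
        5.33928804e-02, -3.31117576e-05]), 'position': array([ 272.1494394 , -561.9006144 ,  221.66543806]), 'tcp_rot': array([ 9.74703706e-01,  2.23498887e-01, -6.17442309e-05, -9.63609896e-04]), 'wrist_force': array([-0.31912554, -0.31088219, -0.25848957]), 'wrist_torque': array([ 0.00919689,  0.01192022, -0.01229232]), 'finger_force': 0.0, 'opening': 86.93041810393656}
```

View pics/top0.png

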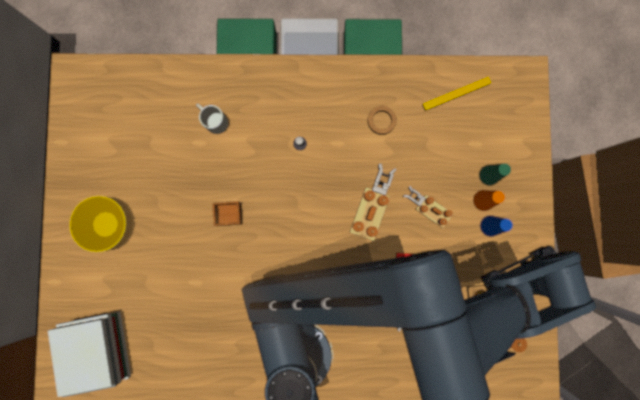

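View pics/scene0.png

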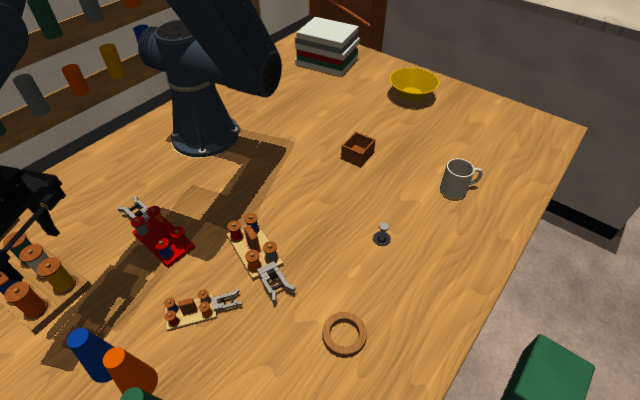

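The top view shows the larger plywood rack at about (370,212) with its hook toward (384,178). The anchor pin is at (300,143), the tape at (381,120), the mug at (211,118) and the tray at (228,213). The red rack and the small rack are decoys.

```bash
cat > h.py <<'E'
from cell import arm
import cv2,numpy as np
from scipy.spatial.transform import Rotation as R
def cast(name,uv,z,st=None):
    c=arm.camera_params(name)
    q=cv2.undistortPoints(np.float64(uv).reshape(-1,1,2),c["camera_matrix"],c["distortion"]).reshape(-1,2)
    if name=="wrist":
        T=np.eye(4);T[:3,:3]=R.from_quat(st["tcp_rot"]).as_matrix();T[:3,3]=st["position"];T=T@c["tool_from_camera"]
    else: T=np.linalg.inv(c["view"])
    r=np.c_[q,np.ones(len(q))]@T[:3,:3].T; o=T[:3,3]
    return o+r*((z-o[2])/r[:,2])[:,None]
E
python3 - <<'E'
from h import *
p=np.load("top0.npz")["p"]
h=cv2.cvtColor(p[150:250,340:400],cv2.COLOR_RGB2HSV)
print("base px",h[75,15],h[58,25],"wood",h[90,5],"hook",h[30,42],h[20,40])
m=cv2.inRange(p[150:250,340:400],(190,160,90),(255,255,190))
n,l,s,c=cv2.connectedComponentsWithStats(m);print(s)
i=1+np.argmax(s[1:,4]); pts=np.argwhere(l==i)[:,::-1]+[340,150]
rc=cv2.minAreaRect(pts.astype(np.float32));print(rc); bx=cv2.boxPoints(rc)
b=cast("top",bx,14);print(b.round(),b.mean(0))
hm=p.astype(int);hm=((hm.max(2)-hm.min(2))<45)&(hm.max(2)>80)
q=np.argwhere(hm[150:200,365:405])[:,::-1]+[365,150];print("hook",q.mean(0),q.min(0),q.max(0),cast("top",[q.mean(0)],31))
q=np.argwhere(hm[130:160,285:315])[:,::-1]+[285,130];print("pin",q.mean(0),len(q))
print(cast("top",[[299.5,142]],50))
im=cv2.resize(p[130:250,280:410],None,fx=5,fy=5,interpolation=cv2.INTER_CUBIC)[:600]
cv2.imwrite("pics/crop.png",im[...,::-1])
E
```

```text
base px [ 14 192 169] [ 20 119 203] wood [ 17 143 166] hook [ 16 142 147] [ 16  29 170]
[[   0    0   60  100 5601]
 [  26   39    3    2    4]
 [  35   39    5    2    6]
 [  42   41    1    1    1]
 [  36   44    3    4    9]
 [  15   49   30   29  359]
 [  11   80    5    3   10]
 [  17   83    4    1    4]
 [  28   87    1    1    1]
 [  30   88    4    2    5]]
((370.2808532714844, 212.41781616210938), (24.227516174316406, 26.568340301513672), 20.556045532226562)
[[ 414. -177.   14.]
 [ 491. -206.   14.]
 [ 465. -276.   14.]
 [ 387. -247.   14.]] [ 439.17692752 -226.57158839   14.        ]
hook [382.26811594 181.35869565] [372 164] [404 196] [[ 534.22244926 -262.25069772   31.        ]]
pin [299.15217391 142.30434783] 92
[[652.32276796  -7.03469401  50.        ]]
```

View pics/crop.png

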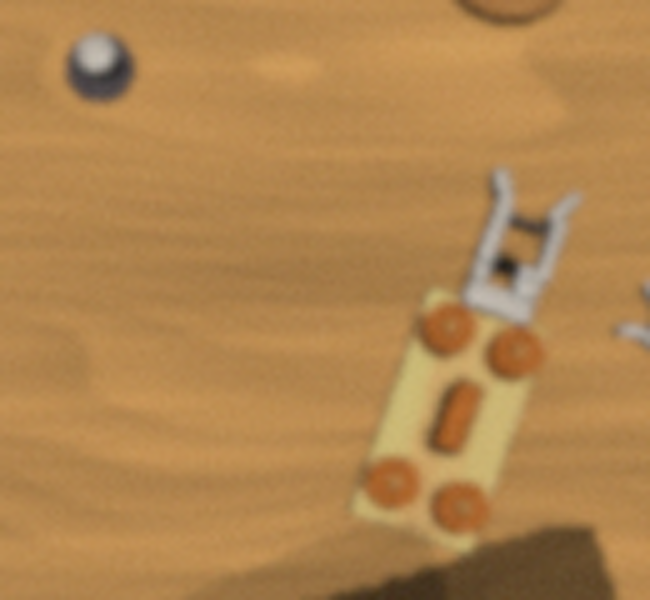

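The crop (5x, offset 280,130) shows the spools at (447,325), (515,350), (392,480) and (460,507). The hook points up and slightly right, the gate is across the throat at (530,225), and the pin head is at (98,55).

```bash
cat >> h.py <<'E'
def plan(xy,z,yaw):   # shift in tool axes + turn (deg) to put TCP at xy,z with tool x at yaw
    s=arm.observe();M=R.from_quat(s["tcp_rot"]).as_matrix()
    d=M.T@(np.array([*xy,z])-s["position"]); a=np.degrees(np.arctan2(M[1,0],M[0,0]))
    print("shift",d.round(1),"turn",round(-(yaw-a),1),"tcp",s["position"].round(1),"yaw",round(a,2))
E
python3 - <<'E'
from h import *
f=lambda a:np.array(a)/5+[280,130]-.4
s=cast("top",f([[447,325],[515,350],[392,480],[460,507]]),58);print(s.round(1))
c=s.mean(0);v=s[0]+s[1]-s[2]-s[3];yaw=np.degrees(np.arctan2(v[1],v[0]));print(c,yaw,np.linalg.norm(v)/2)
print("base",cast("top",f([[428,290],[353,512],[473,550]]),14).round(1))
print("pinhead",cast("top",f([[98,52]]),52))
print("tape",cast("top",[[381,120]],20),"mug",cast("top",[[211,118]],85),"tray",cast("top",[[228,213]],50))
plan(c[:2],170,yaw)
E
```

```text
[[ 490.7 -218.5   58. ]
 [ 475.7 -259.5   58. ]
 [ 397.1 -185.1   58. ]
 [ 381.1 -225.9   58. ]]
[ 436.13857642 -222.26973393   58.        ] -19.603128421054606 99.9207995083437
base [[ 516.4 -211.1   14. ]
 [ 378.2 -164.2   14. ]
 [ 355.1 -238.3   14. ]]
pinhead [[658.11890959  -6.16831063  52.        ]]
tape [[ 729.32291472 -260.86600746   20.        ]] mug [[717.20711852 257.29369505  85.        ]] tray [[433.88058355 207.57628913  50.        ]]
shift [ 295.6 -234.2   52.2] turn 45.4 tcp [ 272.1 -561.9  221.7] yaw 25.83
```

>>> move_arm([
  [0,42,-33,7,6],
  [0,84,-67,15,13],
  [0,126,-100,22,20],
  [0,168,-134,30,26],
  [0,210,-167,37,32],
  [0,252,-200,45,39],
  [0,296,-234,52,45],
  [0,296,-234,52,45],
])

```text
t: 1.1
position: [436.8, -218.7, 169.7]
tcp_rot: [0.987, -0.164, -0.001, -0.001]
wrist_force: [-0.1, -1.3, 0.4]
opening: 87.0
finger_force: 0.0
```

```bash
python3 - <<'E'
from h import *
s=arm.observe();p,d=arm.read_camera("wrist");cv2.imwrite("pics/w1.png",p[...,::-1]);np.savez("w1.npz",p=p,d=d,pos=s["position"],rot=s["tcp_rot"])
print(s["t"],s["position"],s["wrist_force"]);plan((436,-222),170,-19.6)
p,d=arm.read_camera("top");np.savez("top1.npz",p=p);cv2.imwrite("pics/top1.png",p[...,::-1])
E
```

```text
1.1 [ 436.80339248 -218.73651171  169.71192861] [-0.10177378 -1.27245025  0.38920447]
shift [-0.6  1.2  0.1] turn 0.7 tcp [ 436.9 -221.1  170.1] yaw -18.91
```

View pics/w1.png

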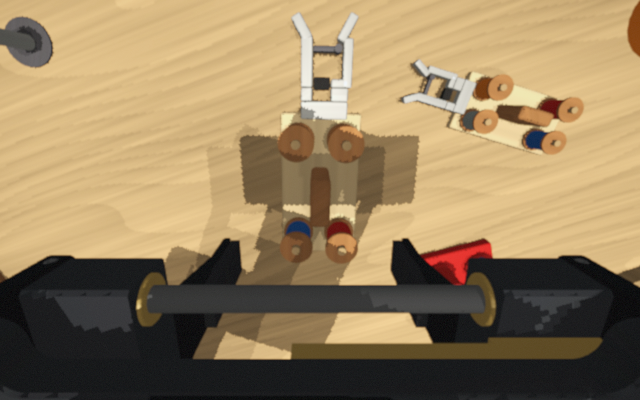

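Wrist view: the spool tops are at (295,144), (347,144), (295,248) and (341,248). The hook points straight ahead with its gate at (327,49), and the washer and pin are at (20,40).

```bash
python3 - <<'E'
from h import *
w=np.load("w1.npz");st={"position":w["pos"],"tcp_rot":w["rot"]}
s=cast("wrist",[[295,144],[347,144],[295,248],[341,248]],58,st);print(s.round(1))
c=s.mean(0);v=s[0]+s[1]-s[2]-s[3];yaw=np.degrees(np.arctan2(v[1],v[0]));print(c,yaw,np.linalg.norm(v)/2)
plan(c[:2],31,yaw)
p=np.load("top1.npz")["p"][115:170,275:330].astype(int)
hm=((p.max(2)-p.min(2))<40);q=np.argwhere(hm)[:,::-1]+[275,115];print(q.mean(0),len(q))
b=hm&(p.max(2)>130);q=np.argwhere(b)[:,::-1]+[275,115];print("head",q.mean(0),len(q),cast("top",[q.mean(0)],52))
d=hm;q=np.argwhere(d)[:,::-1]+[275,115];h,rad=cv2.minEnclosingCircle(q.astype(np.float32));print(h,rad,cast("top",[h],2))
E
```

```text
[[ 488.8 -218.4   58. ]
 [ 474.1 -261.2   58. ]
 [ 395.  -184.2   58. ]
 [ 380.6 -226.4   58. ]]
[ 434.65321756 -222.54515251   58.        ] -20.253567124550457 99.81553574574222
shift [ -2.2   0.7 139.4] turn 1.2 tcp [ 437.  -222.6  170.4] yaw -19.03
[299.488 143.096] 125
head [298.69767442 140.        ] 43 [[658.11263935  -4.63139673  52.        ]]
(299.5, 143.05555725097656) 6.238668918609619 [[658.51219657  -4.67042611   2.        ]]
```

>>> move_arm([
  [0,-2,0,50,1],
  [0,-2,0,95,1],
  [0,-2,0,125,1],
  [0,-2,0,139,1],
  [0,-2,0,139,1],
  [1,-2,0,139,1],
  [1,-2,0,139,1],
  [1,-2,0,139,1],
], newtons=40)

```text
t: 2.2
position: [435.4, -222.6, 32.4]
tcp_rot: [0.985, -0.175, 0.001, 0.0]
wrist_force: [1.0, -0.4, 0.2]
opening: 64.4
finger_force: 0.0
```

>>> move_arm([
  [1,0,0,0,0],
  [1,0,0,0,0],
])

```text
t: 2.45
position: [435.0, -222.3, 31.7]
tcp_rot: [0.985, -0.175, 0.0, 0.0]
wrist_force: [-0.6, 0.9, 1.3]
opening: 45.3
finger_force: 0.0
```

```bash
python3 - <<'E'
from h import *
s=arm.observe();print(s["t"],s["wrist_force"],s["opening"],s["finger_force"]);
for yaw in (0,20,30):
    u=np.array([np.cos(np.radians(yaw)),np.sin(np.radians(yaw))])
    plan(np.array([658,-5])-u*185,31,yaw)
E
```

```text
2.45 [-0.56389935  0.88414143  1.28321639] 45.343402211319045 0.0
shift [ -39.2 -217.     0.7] turn -20.2 tcp [ 435.  -222.3   31.7] yaw -20.17
shift [  -7.  -161.5    0.7] turn -40.2 tcp [ 435.  -222.3   31.7] yaw -20.17
shift [  15.9 -138.8    0.7] turn -50.2 tcp [ 435.  -222.3   31.7] yaw -20.17
```

>>> move_arm([
  [1,0,0,0,0],
  [1,0,0,0,0],
  [1,0,0,0,0],
  [1,0,0,0,0],
])

```text
t: 2.95
position: [434.8, -222.1, 31.5]
tcp_rot: [0.985, -0.175, -0.0, -0.0]
wrist_force: [0.3, 0.1, -1.1]
opening: 17.7
finger_force: 40.0
```

>>> move_arm([
  [1,-1,-20,0,-4],
  [1,-2,-42,0,-10],
  [1,-3,-65,0,-16],
  [1,-4,-90,0,-22],
  [1,-5,-115,0,-28],
  [1,-6,-140,0,-35],
  [1,-7,-161,0,-40],
  [1,-7,-161,0,-40],
])

```text
t: 3.95
position: [484.0, -67.5, 31.5]
tcp_rot: [0.985, 0.173, 0.0, -0.0]
wrist_force: [0.5, 1.1, 0.3]
opening: 18.1
finger_force: 40.0
```

```bash
python3 - <<'E'
from h import *
s=arm.observe();p,d=arm.read_camera("wrist");cv2.imwrite("pics/w2.png",p[...,::-1]);np.savez("w2.npz",p=p,d=d,pos=s["position"],rot=s["tcp_rot"])
print(s["t"],s["position"],s["wrist_force"],s["opening"])
p,d=arm.read_camera("top");np.savez("top2.npz",p=p)
im=cv2.resize(p[120:220,260:380],None,fx=5,fy=5,interpolation=cv2.INTER_CUBIC)
w=cv2.imread("pics/w2.png"); cv2.imwrite("pics/t2.png",im[...,::-1])
E
```

```text
3.95 [484.01808499 -67.48417268  31.50862488] [0.48336308 1.13173039 0.29583619] 18.0726946184531
```

View pics/w2.png

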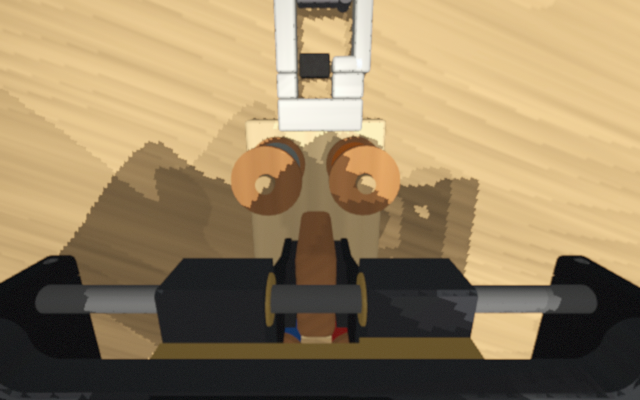

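View pics/t2.png

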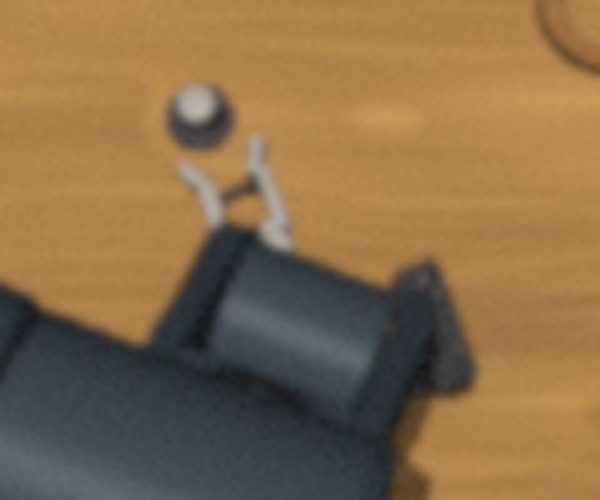

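The wrist view shows the hook straight ahead and centred near column 320. The top crop (5x, offset 260,120) shows the prong tips at (182,168) and (256,138), the gate ends at (222,196) and (250,184), and the pin head at (196,97).

```bash
python3 - <<'E'
from h import *
f=lambda a:np.array(a)/5+[260,120]-.4
t=cast("top",f([[182,168],[256,138]]),28);pin=cast("top",f([[196,97]]),52)[0];m=t.mean(0)
s=arm.observe();M=R.from_quat(s["tcp_rot"]).as_matrix();L=lambda a:(M.T@(a-s["position"]))[:2].round(1)
print(t.round(1),m,pin,np.linalg.norm(t[0]-t[1]));print("tool-frame: tips",L(t[0]),L(t[1]),"mouth",L(m),"pin",L(pin),L(np.array([658.3,-4.8,24])))
w=np.load("w2.npz");st={"position":w["pos"],"tcp_rot":w["rot"]}
sp=cast("wrist",[[266,181],[364,181]],58,st);hk=cast("wrist",[[279,115],[362,115],[275,60],[371,60]],31,st)
print("spools",[L(a) for a in sp],"hook",[L(a) for a in hk]);print(s["position"],s["t"])
E
```

```text
[[621.5   4.6  28. ]
 [640.5 -41.2  28. ]] [630.97216218 -18.26157982  28.        ] [661.21488244  -4.92003544  52.        ] 49.61765739358548
tool-frame: tips [154.3 -22.3] [156.7  27.3] mouth [155.5   2.5] pin [188.5   0.2] [185.8  -0.9]
spools [array([ 50., -23.]), array([50.1, 20.8])] hook [array([ 77.5, -19.3]), array([77.6, 22.5]), array([102.8, -20.3]), array([102.9,  25.6])]
[483.77626632 -68.59804786  31.50528812] 4.05
```

>>> move_arm([
  [1,8,-1,0,0],
  [1,16,-2,0,0],
  [1,24,-2,0,0],
  [1,30,-2,0,0],
  [1,35,-2,0,0],
  [1,39,-2,0,0],
  [1,42,-2,0,0],
  [1,42,-2,0,0],
])

```text
t: 5.05
position: [523.2, -52.4, 31.5]
tcp_rot: [0.985, 0.172, 0.0, -0.0]
wrist_force: [-1.6, 0.4, 0.4]
opening: 18.0
finger_force: 40.0
```

>>> move_arm([
  [1,2,0,0,0],
  [1,4,0,0,0],
  [1,6,0,0,0],
  [1,8,0,0,0],
  [1,8,0,0,0],
])

```text
t: 5.68
position: [528.2, -50.1, 31.7]
tcp_rot: [0.985, 0.172, -0.002, -0.0]
wrist_force: [-7.2, -2.8, 5.7]
opening: 17.6
finger_force: 40.0
```

>>> move_arm([
  [1,1,0,0,0],
  [1,2,0,0,0],
  [1,3,0,0,0],
  [1,3,0,0,0],
])

```text
t: 6.18
position: [530.3, -49.1, 31.7]
tcp_rot: [0.985, 0.172, -0.003, -0.001]
wrist_force: [-8.9, -4.4, 5.7]
opening: 17.8
finger_force: 40.0
```

>>> move_arm([
  [1,1,0,0,0],
  [1,2,0,0,0],
  [1,3,0,0,0],
  [1,3,0,0,0],
])

```text
t: 6.68
position: [532.2, -48.1, 31.8]
tcp_rot: [0.985, 0.172, -0.004, -0.001]
wrist_force: [-10.1, -5.0, 8.4]
opening: 17.7
finger_force: 40.0
```

>>> move_arm([
  [1,0,0,-0.7,0],
  [1,0,0,-1,0],
  [1,1,0,-1,0],
  [1,2,0,-1,0],
  [1,2,0,-1,0],
])

```text
t: 7.3
position: [534.3, -47.4, 32.0]
tcp_rot: [0.985, 0.172, -0.004, -0.001]
wrist_force: [-7.3, -5.2, 0.3]
opening: 17.6
finger_force: 40.1
```

>>> move_arm([
  [1,1,0,0,0],
  [1,2,0,0,0],
  [1,3,0.5,0,0],
  [1,4,1,0,0],
  [1,4,1,0,0],
])

```text
t: 7.92
position: [538.0, -47.0, 32.0]
tcp_rot: [0.985, 0.172, -0.004, -0.001]
wrist_force: [-9.4, -4.2, 2.1]
opening: 17.8
finger_force: 40.0
```

>>> move_arm([
  [1,1,0,0,0],
  [1,2,0,0,0],
  [1,3,0,0,0],
  [1,4,0,-0.3,0],
  [1,4,0,-0.3,0],
])

```text
t: 8.55
position: [542.4, -45.6, 32.0]
tcp_rot: [0.985, 0.172, -0.003, -0.001]
wrist_force: [-6.9, -3.8, -0.6]
opening: 17.7
finger_force: 40.0
```

>>> move_arm([
  [1,1,0,0,0],
  [1,2,0,0,0],
  [1,3,0,0,0],
  [1,3,0,0,0],
])

```text
t: 9.05
position: [545.6, -44.5, 32.0]
tcp_rot: [0.985, 0.172, -0.003, -0.001]
wrist_force: [-6.3, -3.3, -1.1]
opening: 17.9
finger_force: 40.0
```

>>> move_arm([
  [1,1,0,0,0],
  [1,2,0,0,0],
  [1,3,0,0,0],
  [1,3,0,0,0],
])

```text
t: 9.55
position: [548.9, -43.5, 31.9]
tcp_rot: [0.985, 0.172, -0.003, -0.001]
wrist_force: [-5.1, -3.7, -2.7]
opening: 17.6
finger_force: 40.0
```

>>> move_arm([
  [1,1,0,0,0],
  [1,2,0,0,0],
  [1,2,0,0,0],
])

```text
t: 9.93
position: [551.1, -42.7, 31.9]
tcp_rot: [0.985, 0.172, -0.002, -0.001]
wrist_force: [-2.9, -2.7, -3.5]
opening: 17.7
finger_force: 40.0
```

>>> move_arm([
  [1,1,0,0,0],
  [1,2,0,0,0],
  [1,2,0,0,0],
])

```text
t: 10.3
position: [551.4, -42.5, 32.0]
tcp_rot: [0.985, 0.172, -0.004, -0.001]
wrist_force: [-7.4, -5.7, 0.7]
opening: 17.8
finger_force: 40.0
```

>>> move_arm([
  [1,1,0,0,0],
  [1,2,0,0,0],
  [1,2,0,0,0],
])

```text
t: 10.68
position: [551.7, -42.0, 32.2]
tcp_rot: [0.985, 0.172, -0.005, -0.001]
wrist_force: [-12.1, -6.3, 4.4]
opening: 17.7
finger_force: 40.1
```

>>> move_arm([
  [1,0,0,-0.5,0],
  [1,0,0,-1,0],
  [1,0,0,-1.2,0],
  [1,0,0,-1.2,0],
])

```text
t: 11.18
position: [551.8, -42.0, 32.4]
tcp_rot: [0.985, 0.172, -0.005, -0.001]
wrist_force: [-8.2, -6.9, -2.3]
opening: 17.9
finger_force: 40.1
```

>>> move_arm([
  [1,0.5,0,0,0],
  [1,1,0,0,0],
  [1,1,0,0,0],
])

```text
t: 11.55
position: [552.5, -41.6, 32.5]
tcp_rot: [0.985, 0.172, -0.006, -0.001]
wrist_force: [-8.9, -6.6, -2.4]
opening: 17.8
finger_force: 40.1
```

>>> move_arm([
  [1,0.5,0.5,0,0],
  [1,1,1,0,0],
  [1,1.5,1,0,0],
  [1,1.5,1,0,0],
])

```text
t: 12.05
position: [553.3, -41.6, 32.6]
tcp_rot: [0.985, 0.172, -0.007, -0.002]
wrist_force: [-10.8, -6.1, -0.2]
opening: 17.7
finger_force: 40.0
```

>>> move_arm([
  [1,0.5,0,0,0],
  [1,1,0,0,0],
  [1,1.5,0,0,0],
  [1,1.5,0,0,0],
])

```text
t: 12.55
position: [554.6, -41.2, 32.6]
tcp_rot: [0.985, 0.172, -0.007, -0.002]
wrist_force: [-12.4, -6.0, 0.8]
opening: 18.0
finger_force: 40.0
```

>>> move_arm([
  [1,0.5,0,-0.5,0],
  [1,1,0,-1,0],
  [1,1.5,0,-1,0],
  [1,1.5,0,-1,0],
])

```text
t: 13.05
position: [556.3, -40.6, 32.8]
tcp_rot: [0.985, 0.172, -0.007, -0.002]
wrist_force: [-8.6, -6.3, -5.5]
opening: 17.5
finger_force: 40.0
```

>>> move_arm([
  [1,0.5,0,0,0],
  [1,1,0,0,0],
  [1,1,0,0,0],
])

```text
t: 13.42
position: [557.4, -40.2, 32.8]
tcp_rot: [0.985, 0.172, -0.006, -0.002]
wrist_force: [-7.9, -6.0, -5.8]
opening: 17.5
finger_force: 40.0
```

>>> move_arm([
  [1,0.5,0.3,0,0],
  [1,1,0.6,0,0],
  [1,1,0.6,0,0],
])

```text
t: 13.8
position: [558.0, -40.1, 32.8]
tcp_rot: [0.985, 0.173, -0.007, -0.002]
wrist_force: [-9.0, -5.4, -4.3]
opening: 17.6
finger_force: 40.0
```

>>> move_arm([
  [1,0.5,0,0,0],
  [1,1,0,0,0],
  [1,1,0,0,0],
])

```text
t: 14.18
position: [558.1, -39.9, 32.9]
tcp_rot: [0.985, 0.173, -0.008, -0.002]
wrist_force: [-11.6, -6.5, -2.7]
opening: 17.9
finger_force: 40.0
```

>>> move_arm([
  [1,0.5,0,0,0],
  [1,1,0,0,0],
  [1,1,0,0,0],
])

```text
t: 14.55
position: [558.6, -39.6, 32.9]
tcp_rot: [0.985, 0.173, -0.008, -0.002]
wrist_force: [-11.7, -6.5, -1.5]
opening: 17.6
finger_force: 40.0
```

```bash
python3 - <<'E'
from h import *
p,_=arm.read_camera("wrist");t,_=arm.read_camera("top");sc,_=arm.read_camera("scene")
a=cv2.resize(p[0:130,220:420],(600,390));b=cv2.resize(sc[190:290,320:430],(200,182),interpolation=2);b=np.vstack([b,cv2.resize(t[120:190,270:340],(200,208),interpolation=2)])
cv2.imwrite("pics/m3.png",np.hstack([a,b])[...,::-1])
E
```

```text
(no output)
```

View pics/m3.png

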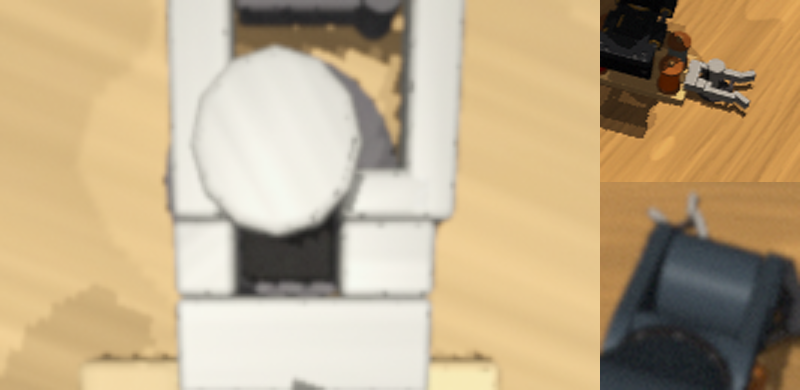

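The wrist crop shows the pin head inside the throat at (275,140). The dark gate bar lies straight across the throat behind it at (315,12), so the gate is shut. Now I pull back.

>>> move_arm([
  [1,-2,0,0.5,0],
  [1,-4,0,1,0],
  [1,-6,0,1.5,0],
  [1,-8,0,2,0],
  [1,-10,0,2.5,0],
  [1,-11,0,2.5,0],
  [1,-11,0,2.5,0],
])

```text
t: 15.58
position: [553.3, -42.8, 31.9]
tcp_rot: [0.985, 0.173, -0.003, -0.001]
wrist_force: [-6.5, -1.4, -0.3]
opening: 17.7
finger_force: 40.0
```

>>> move_arm([
  [1,-1,0,0,0],
  [1,-2,0,0,0],
  [1,-3,0,0,0],
  [1,-4,0,0,0],
  [1,-4,0,0,0],
])

```text
t: 16.2
position: [551.9, -44.1, 32.0]
tcp_rot: [0.985, 0.172, -0.001, -0.001]
wrist_force: [-1.9, 3.7, -6.3]
opening: 17.7
finger_force: 40.1
```

>>> move_arm([
  [1,-1,-0.5,0,0],
  [1,-2,-1,0,0],
  [1,-3,-1,0.3,0],
  [1,-4,-1,0.5,0],
  [1,-4,-1,0.5,0],
])

```text
t: 16.82
position: [549.0, -45.2, 32.5]
tcp_rot: [0.985, 0.172, 0.001, 0.0]
wrist_force: [-0.6, 4.6, -4.9]
opening: 17.5
finger_force: 40.1
```

>>> move_arm([
  [1,-1,0,0,0],
  [1,-2,0,0,0],
  [1,-2,0,0,0],
])

```text
t: 17.2
position: [546.9, -45.9, 32.4]
tcp_rot: [0.985, 0.172, 0.001, 0.0]
wrist_force: [-0.5, 5.2, -5.3]
opening: 17.7
finger_force: 40.1
```

>>> move_arm([
  [1,-1,-0.5,0.4,0],
  [1,-2,-1,0.8,0],
  [1,-3,-1.5,1,0],
  [1,-3,-1.5,1,0],
])

```text
t: 17.7
position: [544.9, -46.0, 31.7]
tcp_rot: [0.985, 0.172, 0.002, 0.001]
wrist_force: [3.1, 4.3, -1.6]
opening: 17.6
finger_force: 40.0
```

>>> move_arm([
  [1,-1,0,0,0],
  [1,-2,0,0,0],
  [1,-2,0,0,0],
])

```text
t: 18.08
position: [544.7, -46.1, 32.0]
tcp_rot: [0.985, 0.172, 0.004, 0.001]
wrist_force: [6.3, 7.3, -1.5]
opening: 17.8
finger_force: 40.0
```

>>> move_arm([
  [1,-0.5,-0.3,0,0],
  [1,-1,-0.6,0,0],
  [1,-1,-0.6,0,0],
  [1,-1,-0.6,0,0],
])

```text
t: 18.58
position: [544.6, -46.1, 32.1]
tcp_rot: [0.985, 0.172, 0.005, 0.001]
wrist_force: [7.6, 8.2, -3.1]
opening: 17.6
finger_force: 40.0
```

>>> move_arm([
  [1,0,0,0,0],
  [1,0,0,0,0],
  [1,0,0,0,0],
  [1,0,0,0,0],
  [1,0,0,0,0],
  [1,0,0,0,0],
])

```text
t: 19.32
position: [544.5, -46.1, 32.1]
tcp_rot: [0.985, 0.171, 0.005, 0.001]
wrist_force: [7.8, 7.5, -3.1]
opening: 17.7
finger_force: 40.0
```

>>> move_arm([
  [1,-0.5,0,0,0],
  [1,-1,0,0,0],
  [1,-1,0,0,0],
  [1,-1,0,0,0],
  [1,-1,0,0,0],
  [1,-1,0,0,0],
  [1,-1,0,0,0],
  [1,-1,0,0,0],
])

```text
t: 20.32
position: [544.5, -46.1, 32.3]
tcp_rot: [0.985, 0.171, 0.006, 0.001]
wrist_force: [9.7, 8.9, -2.6]
opening: 17.9
finger_force: 40.1
```

>>> move_arm([
  [1,1,0,0.5,0],
  [1,2,0,1,0],
  [1,3,0,1,0],
  [1,4,0.3,1,0],
  [1,4.5,0.5,1,0],
  [1,4.5,0.5,1,0],
])

```text
t: 21.08
position: [544.8, -46.0, 31.5]
tcp_rot: [0.985, 0.172, 0.001, 0.001]
wrist_force: [1.5, 2.9, 7.5]
opening: 18.0
finger_force: 40.0
```

>>> move_arm([
  [1,0,0,-0.5,0],
  [1,0,0,-0.7,0],
  [0.6,0,0,-0.7,0],
  [0.3,0,0,-0.7,0],
  [0.2,0,0,-0.7,0],
  [0.2,0,0,-0.7,0],
  [0.2,0,0,-0.7,0],
])

```text
t: 21.95
position: [543.2, -45.2, 30.6]
tcp_rot: [0.985, 0.172, -0.0, -0.0]
wrist_force: [-0.6, -0.8, 0.2]
opening: 59.8
finger_force: 0.0
```

>>> move_arm([
  [0.2,0,0,0,0],
  [0.2,0,0,-10,0],
  [0.2,0,0,-30,0],
  [0.2,0,0,-60,0],
  [0.2,0,0,-100,0],
  [0.2,-30,0,-140,0],
  [0.2,-50,0,-150,0],
  [0.2,-50,0,-150,0],
])

```text
t: 22.95
position: [495.2, -62.2, 181.4]
tcp_rot: [0.985, 0.172, 0.0, 0.0]
wrist_force: [-0.1, -0.2, -0.5]
opening: 69.6
finger_force: 0.0
```

```bash
python3 - <<'E'
from h import *
p,_=arm.read_camera("wrist");t,_=arm.read_camera("top");sc,_=arm.read_camera("scene")
a=cv2.resize(p,(480,300));b=cv2.resize(sc[190:290,300:430],(300,230),interpolation=2);c=cv2.resize(p[0:150,220:420],(480,290));e=cv2.resize(t[80:260,180:420],(300,225))
r=np.vstack([b,e,np.zeros((135,300,3),np.uint8)])
cv2.imwrite("pics/m4.png",np.hstack([np.vstack([a,c]),r])[...,::-1]);print(arm.observe()["t"],arm.observe()["wrist_force"])
E
```

```text
23.1 [0.63257208 0.56662032 0.01109644]
```

View pics/m4.png

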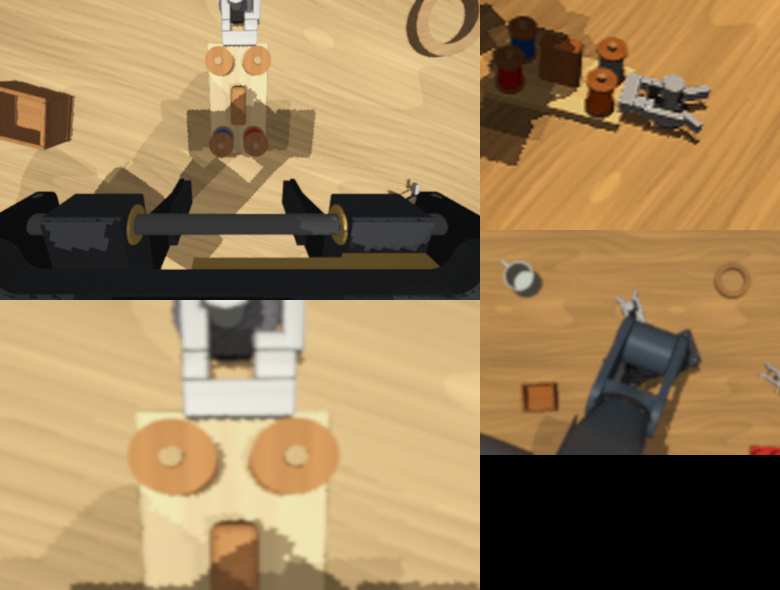

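The rack lies flat and released with the pin caught in the hook. The tray, mug and tape are where they started.

```bash
python3 -c "
from cell import arm
print(arm.close_job())"
```

```text
the job is handed in; nothing more can be done
None
```

The rack is hooked on the anchor pin with the gate shut behind it; the gate held a steady pull of about 12 N, pushing readings stayed under about 15 N, the rack was let go flat on the bench, the tray, mug and tape look undisturbed, and the job was handed in at about 23 s.

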